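# Free the wedge from the collar press

## Task

First lift the white aerosol can out of the way of the press and stand it upright in the white tray. Then grip the orange wedge by its tail and work it backward from under the heavy press platen in small tugs of two to three centimetres, pausing about a second after each until all is still, without yanking it or raising the platen, until the platen has sunk fully shut. Finally lay the wedge flat, right way up, lengthwise on the middle of the black ribbed rubber rest and let go, leaving the other things where they stand.

Things in the scene. Friction and masses are not known exactly. Their poses are not given: they have to be found in the camera images.
- press: Bench-top collar press, fixed. Origin: centre of its underside on the worktop, z up; its mouth (front) faces its own -x. Grey base 170 (x) x 210 (y) mm, front at x = -85 mm; flat blue bed on top, 30 mm high. A hinged white platen lies over the bed: front lower edge at x = -80 mm, y from -82 to +82 mm.
- guard (a point): Middle of the foremost cross tube of the fixed steel guard above the press: at press x = -120 mm, 140 mm high, along y; tubes 10 mm thick, side tubes at y = +-97 mm. It overhangs the wedge's tail, so a hand coming straight down strikes it: come in below it from the front, hand leaning back about 35 to 45 degrees.
- platen (a joint): Hinge of the platen, along the press's y axis at x = +85 mm, 40 mm high. 0 = shut (on its buffers, underside 8 mm above the bed); grows as its front rises; about 0.09 to 0.11 rad at the start, held up by the wedge. It weighs about 2.8 kg and presses on the wedge with about 12 to 17 N; drawing the wedge takes about 8 to 18 N.
- wedge: Orange wedge, 140 mm long, 0.13 kg, origin centre of its underside, x from tail to thin tip, z up. Tail: block x = -70 to -20 mm, 24 wide (y), 27 high. Blade: x = -20 to +70, 40 wide, 27 falling to 5 mm high. At the start it lies on the bed, x within 7 degrees of the press's x, tail out in front with 30 mm of air below. The platen is shut after 55 to 75 mm of draw.
- wedge_tip (a point): Thin tip of the wedge, at x = +70 mm on its underside; at the start 72 to 84 mm behind the platen's front edge.
- wedge_tail (a point): Middle of the wedge's grip tail: x = -45 mm, 13.5 mm above its underside.
- can: White aerosol can with a red band, standing before the press in the wedge's path. 52 mm diameter, 187 mm tall, 0.21 kg; straight cylinder to 161 mm height. Origin: centre of its bottom, z up.
- tray: Open white tray, fixed, 112 (x) x 170 (y) x 52 mm high, wall about 9 mm, inner floor 88 x 146 mm at 3 mm height. Origin: centre of its underside.
- rest: Flat black ribbed rubber rest, fixed, 200 (x) x 110 (y) mm, top 5 mm above the worktop. Origin: centre of its underside; x lengthwise. The wedge may point either way along it.
- spray_bottle: Bystander: white spray bottle with a green head, 61 x 127 mm, 242 mm tall, long side roughly along the press's x, origin centre of its underside; stands about 125 mm to the press's -y side of the wedge's path. Leave it.
- blue_pot: Bystander: white pot with blue lid, 51 mm diameter, 56 mm tall, origin centre of its underside, on the press's +y side of the wedge's path. Leave it.
- thread_box: Bystander: brown thread box 45 x 70 x 33 mm, origin centre of its underside. Leave it.
- white_jar: Bystander: white jar 70 mm diameter, 57 mm tall, origin centre of its underside. Leave it.
Things that resemble listed ones, but are neither listed nor needed, are in the scene too. Leave any pink look-alike of the can alone.

How it is judged (in metres and radians):
On the way, in this order (a step that is already met when the one before it is completed fails the run):
1. the can stands upright in the tray, let go, before the wedge is drawn (horizontal distance between can and tray below 0.055 m and height (world z) of can below 0.012 m and angle between can's own z axis and vertical below 0.08 rad and contact force between the fingers and can below 0.1 N and distance of wedge_tip from where it was at the start of the episode below 0.008 m), for 0.2 s.
2. first tug or tugs: the wedge is drawn 8 to 36 mm and wedge and platen stand still (distance of wedge_tip from where it was at the start of the episode between 0.008 and 0.036 m and linear speed of wedge below 0.015 m/s and velocity of joint platen above -0.03 rad/s), for 0.2 s.
3. further tugs: the wedge is drawn 36 to 70 mm and wedge and platen stand still again (distance of wedge_tip from where it was at the start of the episode between 0.036 and 0.07 m and linear speed of wedge below 0.015 m/s and velocity of joint platen above -0.03 rad/s), for 0.2 s.
4. the wedge is out from under the platen and the platen is shut (x of wedge_tip in the frame of press below -0.082 m and value of joint platen below 0.008 rad), for 0.1 s.
At the end, for the whole second after the job is handed in: The platen is shut (under 0.008 rad); the can stands upright on the tray's floor; the wedge lies flat, right way up, on the rubber rest, its middle within 30 mm of the rest's middle and its length within 17 degrees of the rest's; both are at rest (value of joint platen below 0.008 rad and horizontal distance between can and tray below 0.055 m and height (world z) of can below 0.012 m and angle between each of can, wedge's own z axis and vertical below 0.08 rad and horizontal distance between wedge and rest below 0.03 m and height (world z) of wedge below 0.009 m and angle between the x axis of wedge and the x axis of rest, either way round below 0.3 rad and linear speed of each of wedge, can below 0.02 m/s); the robot touches nothing.
It fails at once if the wedge is yanked (over 0.2 m/s while under the platen) (x of wedge_tip in the frame of press above -0.08 m and linear speed of wedge above 0.2 m/s).
It fails at once if the platen is raised by hand (value of joint platen above 0.14 rad).
It fails at once if the platen drops fast (over 0.7 rad/s) (velocity of joint platen below -0.7 rad/s).
It fails at once if a bystander (spray bottle, blue-lidded pot, thread box, white jar) is shifted over 25 mm or tipped (distance of any of spray_bottle, blue_pot, thread_box, white_jar from where it was at the start of the episode above 0.025 m or angle between any of spray_bottle, blue_pot, thread_box, white_jar's own z axis and vertical above 0.3 rad).
It also fails if it takes over 67 s, if anything falls off the work surface, if the arm or the gripper's body presses on something with over 40 N, if the wrist force passes 120 N, or if a joint passes its speed limit or range.

## Robot

A 6-joint arm with a two-finger parallel gripper is mounted at the origin on a cart in front of the work surface, level with it; the furniture and walls round the work are solid. World frame = base frame: x ahead of the robot, y to its left, z up, the work surface at z = 0. Lengths are in mm, angles in rad, forces in N, time in s.
With the tool pointing down it reaches from about 425 to 925 mm from the base axis. Payload 12.5 kg.
Tool frame: the origin (TCP) lies at the very end of the fingers, on their centre line; the grasp point (between the pads) lies env.grasp_offset behind it (env.grasp_offset is the distance from the TCP to the grasp point, in mm); z points along the fingers, y is the line along which they close (so a half turn about z gives the same grasp; the last joint's range is limited). The gripper opens to 85 mm and grips with 20 to 120 N. Pads are 22 mm wide; open, the fingers measure 114 mm over their backs; the gripper's body (76 mm by 85 mm) begins 54 mm behind the grasp point. The pads swing forward as they close: fully open they stand 13 mm farther back than shut.
Start: joints at [-1.3, 0.491, 1.559, -0, 1.092, -0.106], TCP at [229.99, -581.162, 231.327] pointing down, gripper open.
Joint ranges: [-3.1, 3.1], [-0.84, 2.19], [0.05, 2.79], [-1.13, 4.28], [0.06, 2.93], [-2.69, 2.69]. Speed limits (rad/s): [2.22, 2.22, 2.79, 3.14, 3.14, 3.14].

## Interface

Orientations are given as a unit quaternion [x, y, z, w].
In Python, from rig import env gives the robot as it stands.
- The arm moves only by the shell command python3 -m pendant 'ROWS' [OPENING]. ROWS is JSON, a list of rows, each an object with "dp": the shift along the tool's x, y, z in m, a list of three; "turn": the turn, a rotation vector about the tool's x, y, z in rad, a list of three. In form: [{"dp": [x, y, z], "turn": [rx, ry, rz]}, ...]. A call has 1 to 20 rows; each row is the pose to reach, as a shift and turn from the pose commanded when the call began, along the tool's axes at that moment; what a row does not reach only later rows make up. A row lasts 1/10 s, in which the tool goes at most 50 mm and 8.59 degrees, less where a joint would pass 70% of its speed; a pose out of reach is approached as far as the arm can. A call with a gripper value outside its range is refused whole. OPENING is the finger opening in m, from 0 to 0.0854, set as the call begins (- or left out, the last holds). The fingers move at their own pace and stop on an object; the grip force is fixed at half the most. Time passes only in rows, so rows that repeat a pose let the fingers close. It gives the time, the measured TCP pose, the force, the opening and the grip force at its end, in the units of the state.
- env.state(): the state, without advancing time (a new reading comes with each control period).
- env.grab_frame(name): name is "side" or "top" or "wrist"; returns a dict with "pixels" (480x640x3 uint8, blue, green, red), "intrinsics" (3x3 intrinsics, pixels), "D" ([k1, k2, p1, p2, k3] as OpenCV has them; the pictures are not rectified), "R" (3x3) and "t" (3): a world point X has camera coordinates R X + t; the wrist camera has in their place "T_tool_cam" (4x4, takes a point from camera to tool coordinates, whose origin is the TCP and whose axes are the flange's). Camera axes: x right, y down, z forward; pixel columns grow to the right and rows downward; lengths in mm; the calibration is good to about 2 mm. A picture is of the moment at which its call begins: read the wrist's pose just before it. There is no depth.
- env.close_job(): hands the job in; it is judged then, once.
The state is a dict: "time": time; "joint_pos": joint angles; "qvel": joint speeds; "tau": joint torques, N m; "eef_pos": TCP position; "tcp_rot": TCP orientation; "force": force on the tool from outside, world axes, zero at the start; "moment": the same for the moment, N m; "grip_width": finger opening in mm; "gripper_force": force on a finger pad.
Only numpy, scipy, OpenCV 4.12 (cv2) and the standard library are available. Lean on these libraries where they do the work, as an engineer would, in place of code of your own. Each camera call takes 0.05 s, during which the arm holds its last target. There are 200 camera calls.

## Working session

There is one attempt and no reset: what is moved stays moved. The work goes in short steps, Python scripts to look and compute and a shell command to move; the robot and the scene stay as the last step left them, time stands still between calls to the robot, and variables do not carry over. Pictures are saved under pics/ and viewed, at most 10 in all, crops included, and the job is handed in when it is done.

```bash
ls; mkdir -p pics; cat > h.py <<'E'
import numpy as np, cv2
from rig import env
from scipy.spatial.transform import Rotation as Ro
def ray(f,px):
    u=cv2.undistortPoints(np.array([[px]],float),f["intrinsics"],np.array(f["D"]))[0,0]
    R=np.array(f["R"]);t=np.array(f["t"])
    return -R.T@t, R.T@np.array([u[0],u[1],1.])
def onz(f,px,z):
    o,d=ray(f,px); return o+d*(z-o[2])/d[2]
def proj(f,X):
    return cv2.projectPoints(np.array([X],float),cv2.Rodrigues(np.array(f["R"],float))[0],np.array(f["t"],float),f["intrinsics"],np.array(f["D"]))[0][0,0]
def wristcam(f,s):
    T=np.array(f["T_tool_cam"]);Rt=Ro.from_quat(s["tcp_rot"]).as_matrix()
    Rwc=Rt@T[:3,:3];o=np.array(s["eef_pos"])+Rt@T[:3,3]
    f["R"]=Rwc.T;f["t"]=-Rwc.T@o;return f
E
python3 - <<'E'
from h import *
import pickle
for n in("top","side"):
    f=env.grab_frame(n);cv2.imwrite(f"pics/{n}0.png",f["pixels"]);f={k:np.array(v) for k,v in f.items()};pickle.dump(f,open(n+".pkl","wb"))
    print(n,-f["R"].T@f["t"],f["R"][2])
s=env.state();print(s,env.grasp_offset)
E
```

```text
pics
top [ 380.93775766  -26.77254974 1246.54153283] [ 0.13862746  0.0162711  -0.99021093]
side [ 315.19310672 1357.74536388 1018.53796666] [ 0.11596603 -0.82926867 -0.54668579]
{'time': 0.1, 'joint_pos': array([-1.29958590e+00,  4.91500476e-01,  1.55937190e+00,  1.73630409e-05,
        1.09165908e+00, -1.05592272e-01]), 'qvel': array([-6.71956480e-04, -8.16323340e-04, -2.16836255e-03, -5.66807218e-05,
       -9.38297095e-04, -3.59586089e-05]), 'tau': array([ 3.10703836e-03, -6.19446445e+01, -2.62026089e+01, -6.06464459e-05,
        2.89729498e-03,  1.04869201e-05]), 'eef_pos': array([ 229.94929369, -580.96816444,  230.79114222]), 'tcp_rot': array([ 9.82305542e-01,  1.87284817e-01, -3.11508537e-05, -4.68432559e-04]), 'force': array([-0.75018954,  0.75556717, -0.48735155]), 'moment': array([-0.03004908,  0.0241464 ,  0.03642982]), 'gripper_force': 0.0, 'grip_width': 85.67600654316102} 18.700000000000003
```

View pics/top0.png

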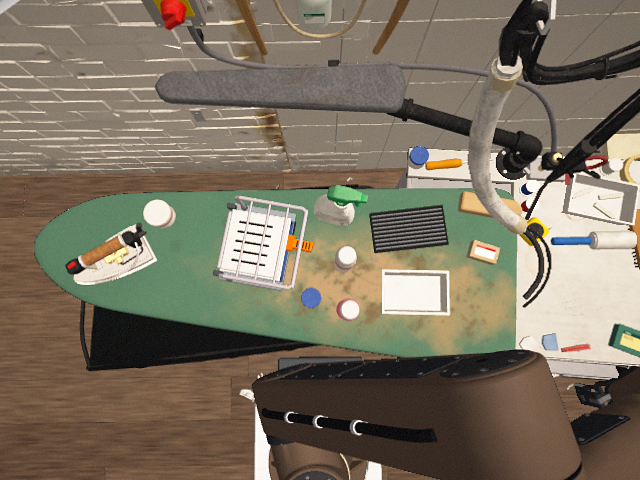

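View pics/side0.png

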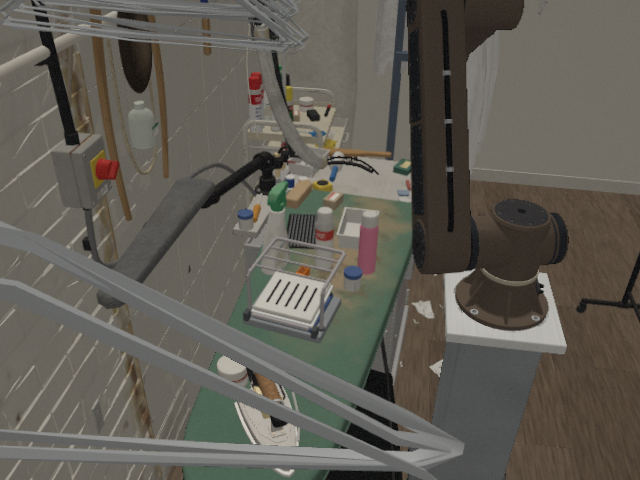

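Top view: there are two can candidates, at (346,257) and (348,309). In the side view, the one at (324,225) is white with a red band and stands in front of the wedge, and the one at (369,240) is pink. The wedge's tail is orange at about (300,244), the tray is at (415,292), the rest at (408,228), the press at (262,243), the spray bottle at (340,205) and the blue pot at (311,298). I'll confirm which can is which in an enlarged crop and measure.

```bash
python3 - <<'E'
from h import *
import pickle
T=pickle.load(open("top.pkl","rb"));S=pickle.load(open("side.pkl","rb"))
a=cv2.resize(T["pixels"][180:330,210:460],None,fx=3.2,fy=3.2,interpolation=cv2.INTER_CUBIC)[:, :800]
cv2.imwrite("pics/topc.png",a)
b=cv2.resize(S["pixels"][175:335,230:400],None,fx=3.5,fy=3.5,interpolation=cv2.INTER_CUBIC)
cv2.imwrite("pics/sidec.png",b)
def mask(f,lo,hi,roi,name):
    x0,y0,x1,y1=roi;h=cv2.cvtColor(f["pixels"],cv2.COLOR_BGR2HSV);m=cv2.inRange(h,np.array(lo),np.array(hi))
    k=np.zeros_like(m);k[y0:y1,x0:x1]=m[y0:y1,x0:x1]
    c=max(cv2.findContours(k,0,2)[0],key=cv2.contourArea)
    r=cv2.minAreaRect(c);print(name,cv2.contourArea(c),r);return c,r
c,r=mask(T,(5,170,120),(20,255,255),(280,225,325,260),"wedge tail")
print("tail pts z57",[onz(T,p,57)[:2].round() for p in cv2.boxPoints(r)])
c,r=mask(T,(0,0,0),(180,255,70),(360,195,460,260),"rest")
print("rest",onz(T,r[0],5).round(),[onz(T,p,5)[:2].round() for p in cv2.boxPoints(r)])
c,r=mask(T,(0,0,150),(180,60,255),(370,262,460,322),"tray")
print("tray",onz(T,r[0],52).round(),[onz(T,p,52)[:2].round() for p in cv2.boxPoints(r)])
for n,p in(("A",(346,257)),("B",(348,309))):
    q=onz(T,p,180);print(n,q.round(),"side proj",proj(S,q),proj(S,[q[0],q[1],0]))
for n,p,z in (("pot",(311,298),56),("spray",(350,195),230)):print(n,onz(T,p,z).round())
E
```

```text
wedge tail 123.0 ((292.15386962890625, 242.73077392578125), (10.78638744354248, 15.885407447814941), 11.309932708740234)
tail pts z57 [array([532.,  71.]), array([572.,  62.]), array([566.,  35.]), array([526.,  43.])]
rest 2842.0 ((408.1970520019531, 228.7080078125), (39.88919448852539, 74.96417999267578), 83.41805267333984)
rest [ 589. -257.    5.] [array([ 633., -152.]), array([ 653., -354.]), array([ 545., -360.]), array([ 525., -161.])]
tray 2921.0 ((415.4921569824219, 291.947265625), (67.77904510498047, 44.993080139160156), 1.005086064338684)
tray [ 418. -260.   52.] [array([ 364., -171.]), array([ 478., -177.]), array([ 472., -349.]), array([ 359., -341.])]
A [496. -79. 180.] side proj [326.03183734 211.53772415] [324.43186112 265.09983167]
B [378. -81. 180.] side proj [369.07251457 215.2291081 ] [365.05474526 268.9434966 ]
pot [406.   6.  56.]
spray [630. -89. 230.]
```

View pics/topc.png

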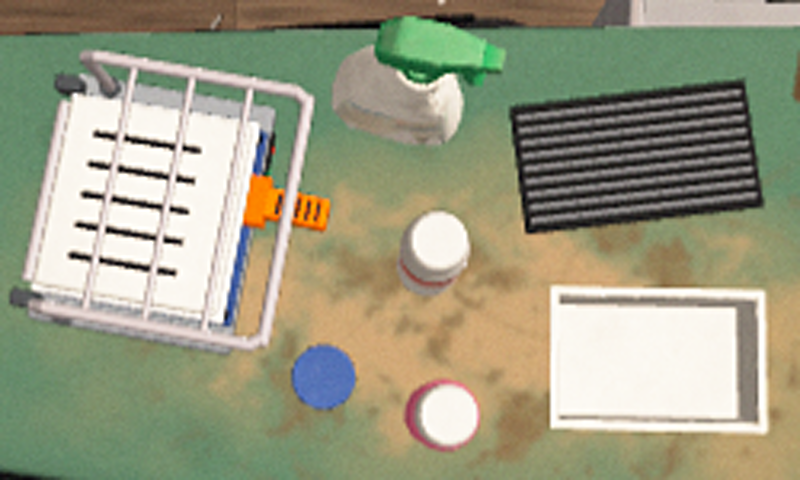

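View pics/sidec.png

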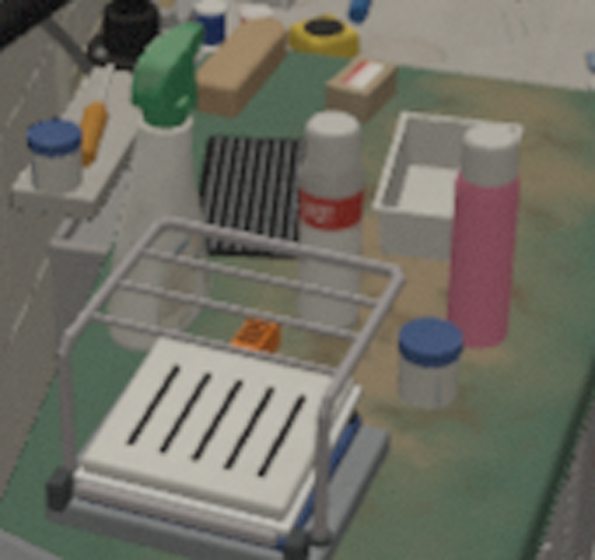

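Only A at top (346,257) fits: it is white with a red band and stands in the wedge's path, while B is pink. A is at about (496,-79). I'll move above it and look with the wrist camera.

```bash
cat >> h.py <<'E'
def down(yaw): c,s=np.cos(yaw),np.sin(yaw); return np.array([[c,s,0],[s,-c,0],[0,0,-1.]])
def go(p,R=None):
    s=env.state();R0=Ro.from_quat(s["tcp_rot"]).as_matrix();R=R0 if R is None else R
    print("dp",(R0.T@(np.array(p)-s["eef_pos"])/1000).round(4).tolist(),"turn",Ro.from_matrix(R0.T@R).as_rotvec().round(4).tolist(),"t",s["time"])
E
python3 -c "
from h import *
go([490,-85,280],down(0))"
```

```text
dp [0.4243, -0.3655, -0.0488] turn [-0.0009, 0.0001, 0.3768] t 0.1
```

```bash
python3 -m pendant '[{"dp":[0.03,-0.025,-0.02],"turn":[0,0,0.03]},{"dp":[0.06,-0.052,-0.04],"turn":[0,0,0.1]},{"dp":[0.092,-0.08,-0.049],"turn":[0,0,0.2]},{"dp":[0.126,-0.108,-0.049],"turn":[0,0,0.3]},{"dp":[0.16,-0.138,-0.049],"turn":[0,0,0.377]},{"dp":[0.195,-0.168,-0.049],"turn":[0,0,0.377]},{"dp":[0.23,-0.198,-0.049],"turn":[0,0,0.377]},{"dp":[0.265,-0.228,-0.049],"turn":[0,0,0.377]},{"dp":[0.3,-0.258,-0.049],"turn":[0,0,0.377]},{"dp":[0.335,-0.288,-0.049],"turn":[0,0,0.377]},{"dp":[0.37,-0.318,-0.049],"turn":[0,0,0.377]},{"dp":[0.4,-0.344,-0.049],"turn":[0,0,0.377]},{"dp":[0.424,-0.365,-0.049],"turn":[0,0,0.377]},{"dp":[0.424,-0.365,-0.049],"turn":[0,0,0.377]},{"dp":[0.424,-0.365,-0.049],"turn":[0,0,0.377]},{"dp":[0.424,-0.365,-0.049],"turn":[0,0,0.377]}]' 0.0854
python3 - <<'E'
from h import *
s=env.state();f=wristcam(env.grab_frame("wrist"),s);cv2.imwrite("pics/w1.png",f["pixels"])
import pickle;pickle.dump({k:np.array(v) for k,v in f.items()},open("w1.pkl","wb"))
print(s["eef_pos"],s["joint_pos"],f["T_tool_cam"],proj(f,[496,-79,187]))
E
```

```text
time: 1.7
eef_pos: [489.6, -86.4, 280.1]
tcp_rot: [1.0, -0.0, -0.0, 0.0]
force: [-0.4, -0.2, 0.1]
grip_width: 85.7
gripper_force: 0.0
[489.58226481 -86.37799682 280.12018107] [-3.07470160e-01  2.56477940e-01  1.79711965e+00 -2.46684948e-04
  1.08840518e+00  1.26419749e+00] [[ 1.03316221e-03 -9.55721775e-01 -2.94269981e-01  7.49884732e+01]
 [ 9.99999431e-01  1.06597626e-03  4.88833580e-05 -1.05824406e+00]
 [ 2.66965923e-04 -2.94269864e-01  9.55722332e-01 -1.42263733e+02]
 [ 0.00000000e+00  0.00000000e+00  0.00000000e+00  1.00000000e+00]] [308.82496776 234.55226674]
```

View pics/w1.png

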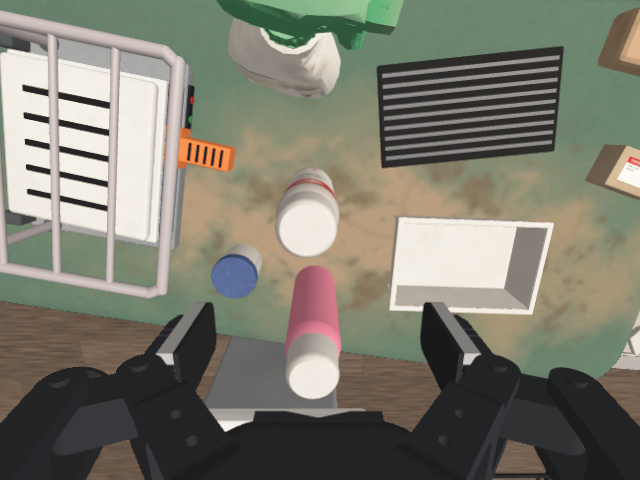

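The wrist view shows the white can's cap at about (307,226) with its red band, the pink look-alike at (313,373), and the tail at (180-235,135-170). The guard's front tube runs from (184,62) to (165,290), with the spray bottle at (285,60) and the tray at (470,265).

```bash
python3 - <<'E'
from h import *
import pickle
f=pickle.load(open("w1.pkl","rb"))
h=cv2.cvtColor(f["pixels"],cv2.COLOR_BGR2HSV)
m=cv2.inRange(h,(3,170,120),(22,255,255));k=np.zeros_like(m);k[120:185,160:250]=m[120:185,160:250]
c=cv2.minAreaRect(max(cv2.findContours(k,0,2)[0],key=cv2.contourArea));print(c)
print("cap",onz(f,(307,226),187).round(1))
tt=[onz(f,p,57)[:2].round(1) for p in((236,148),(231,171),(191,136),(187,163))];print("tail end/root corners",tt)
for n,p,z in(("guardL",(186,62),140),("guardR",(165,290),140),("tray",(398,218),52),("tray",(552,224),52),("tray",(537,313),52),("tray",(390,310),52),("rest",(378,67),5),("rest",(562,48),5),("rest",(554,150),5),("rest",(383,166),5),("pot",(236,275),56),("spraybase",(300,97),0),("spraybase",(230,60),20),("bed edge/front",(178,245),20)):print(n,onz(f,p,z)[:2].round(1))
go([493,-80,126.5])
E
```

```text
((206.5, 149.49998474121094), (55.22148132324219, 39.268611907958984), 4.39870548248291)
cap [502.1 -77.8 187. ]
tail end/root corners [array([548.6,  -3. ]), array([525.8,   3.7]), array([560.2,  41. ]), array([533.8,  47.9])]
guardL [612.9  10.6]
guardR [431.6  48.9]
tray [ 475.3 -171.7]
tray [ 468.7 -339.7]
tray [ 360.6 -343.2]
tray [ 364.6 -169.8]
rest [ 631. -150.]
rest [ 649.9 -345.1]
rest [ 544.4 -357.1]
rest [ 526. -161.]
pot [410.5   6.6]
spraybase [601.2 -65.3]
spraybase [635.2   5.6]
bed edge/front [434.2  82.7]
dp [0.0035, -0.0066, 0.1537] turn [0.0, 0.0, 0.0] t 1.75
```

```bash
python3 -m pendant '[{"dp":[0.01,-0.0075,0.02]},{"dp":[0.01,-0.0075,0.05]},{"dp":[0.01,-0.0075,0.08]},{"dp":[0.01,-0.0075,0.11]},{"dp":[0.01,-0.0075,0.135]},{"dp":[0.01,-0.0075,0.15]},{"dp":[0.01,-0.0075,0.154]},{"dp":[0.01,-0.0075,0.154]}]' || python3 -m pendant '[{"dp":[0.01,-0.0075,0.02],"turn":[0,0,0]},{"dp":[0.01,-0.0075,0.05],"turn":[0,0,0]},{"dp":[0.01,-0.0075,0.08],"turn":[0,0,0]},{"dp":[0.01,-0.0075,0.11],"turn":[0,0,0]},{"dp":[0.01,-0.0075,0.135],"turn":[0,0,0]},{"dp":[0.01,-0.0075,0.15],"turn":[0,0,0]},{"dp":[0.01,-0.0075,0.154],"turn":[0,0,0]},{"dp":[0.01,-0.0075,0.154],"turn":[0,0,0]}]'
```

```text
time: 2.55
eef_pos: [499.8, -79.0, 126.2]
tcp_rot: [1.0, -0.001, -0.0, -0.0]
force: [0.0, 0.3, -0.5]
grip_width: 85.5
gripper_force: 0.0invalid input at $[0]: expected keys dp, turn
```

```bash
python3 -m pendant '[{"dp":[0,0,0],"turn":[0,0,0]},{"dp":[0,0,0],"turn":[0,0,0]},{"dp":[0,0,0],"turn":[0,0,0]},{"dp":[0,0,0],"turn":[0,0,0]},{"dp":[0,0,0],"turn":[0,0,0]},{"dp":[0,0,0],"turn":[0,0,0]},{"dp":[0,0,0],"turn":[0,0,0]}]' 0.04
```

```text
time: 3.25
eef_pos: [500.4, -78.4, 127.4]
tcp_rot: [1.0, -0.0, 0.001, 0.0]
force: [-0.4, 0.6, 7.0]
grip_width: 50.6
gripper_force: 61.6
```

```bash
python3 -m pendant '[{"dp":[0,0,-0.02],"turn":[0,0,0]},{"dp":[0,0,-0.05],"turn":[0,0,0]},{"dp":[-0.003,0.008,-0.08],"turn":[0,0,0]},{"dp":[-0.012,0.025,-0.085],"turn":[0,0,0]},{"dp":[-0.024,0.052,-0.085],"turn":[0,0,0]},{"dp":[-0.037,0.08,-0.085],"turn":[0,0,0]},{"dp":[-0.05,0.107,-0.085],"turn":[0,0,0]},{"dp":[-0.063,0.134,-0.085],"turn":[0,0,0]},{"dp":[-0.074,0.158,-0.085],"turn":[0,0,0]},{"dp":[-0.081,0.172,-0.085],"turn":[0,0,0]},{"dp":[-0.083,0.177,-0.085],"turn":[0,0,0]},{"dp":[-0.083,0.177,-0.08],"turn":[0,0,0]},{"dp":[-0.083,0.177,-0.06],"turn":[0,0,0]},{"dp":[-0.083,0.177,-0.035],"turn":[0,0,0]},{"dp":[-0.083,0.177,-0.016],"turn":[0,0,0]},{"dp":[-0.083,0.177,-0.008],"turn":[0,0,0]},{"dp":[-0.083,0.177,-0.005],"turn":[0,0,0]},{"dp":[-0.083,0.177,-0.004],"turn":[0,0,0]},{"dp":[-0.083,0.177,-0.004],"turn":[0,0,0]}]'
```

```text
time: 5.15
eef_pos: [417.3, -255.3, 130.9]
tcp_rot: [1.0, 0.0, 0.0, 0.0]
force: [-0.1, -0.4, -2.0]
grip_width: 50.7
gripper_force: 63.1
```

```bash
python3 -m pendant '[{"dp":[0,0,0.001],"turn":[0,0,0]},{"dp":[0,0,0.002],"turn":[0,0,0]},{"dp":[0,0,0.002],"turn":[0,0,0]}]'; python3 -m pendant '[{"dp":[0,0,0],"turn":[0,0,0]},{"dp":[0,0,0],"turn":[0,0,0]},{"dp":[0,0,0],"turn":[0,0,0]},{"dp":[0,0,0],"turn":[0,0,0]},{"dp":[0,0,0],"turn":[0,0,0]},{"dp":[0,0,0],"turn":[0,0,0]}]' 0.0854
python3 - <<'E'
from h import *
f=env.grab_frame("top");c=f["pixels"][180:330,270:470];cv2.imwrite("pics/t2.png",cv2.resize(c,None,fx=3,fy=3,interpolation=cv2.INTER_CUBIC))
E
```

```text
time: 5.45
eef_pos: [417.6, -255.5, 130.3]
tcp_rot: [1.0, -0.0, 0.001, 0.001]
force: [-1.7, 3.3, 19.2]
grip_width: 50.6
gripper_force: 65.5
time: 6.05
eef_pos: [416.9, -255.3, 128.2]
tcp_rot: [1.0, -0.0, -0.0, -0.0]
force: [-0.5, -0.5, 0.4]
grip_width: 85.7
gripper_force: 0.0
```

View pics/t2.png

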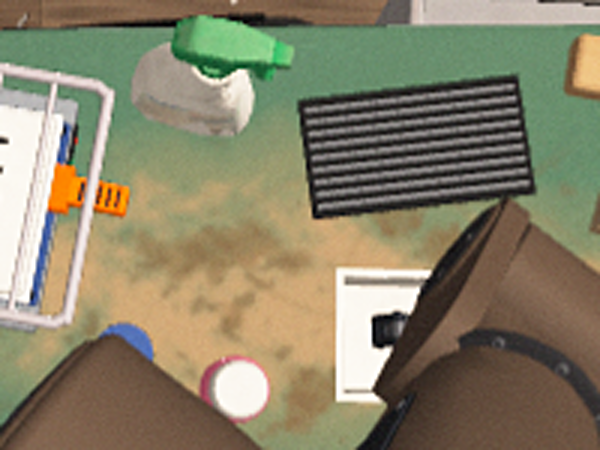

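```bash
cat >> h.py <<'E'
def lean(deg,az=np.radians(77.5),flip=1):
    # tool z leaning forward along heading az (world), tool x up/forward if flip=1
    a=np.radians(deg);hd=np.array([np.cos(az),np.sin(az),0]);z=np.sin(a)*hd-np.cos(a)*np.array([0,0,1]);x=flip*(np.cos(a)*hd+np.sin(a)*np.array([0,0,1]))
    return np.column_stack([x,np.cross(z,x),z])
E
python3 - <<'E'
from h import *
s=env.state();q=s["joint_pos"];R=Ro.from_quat(s["tcp_rot"]).as_matrix()
E=lambda q1,q23,q4,q5,q6:(Ro.from_euler('z',q1)*Ro.from_euler('y',q23)*Ro.from_euler('z',q4)*Ro.from_euler('y',q5)*Ro.from_euler('z',q6)).as_matrix()
C=E(q[0],q[1]+q[2],q[3],q[4],q[5]).T@R;print(q,C.round(3))
for flip in(1,-1):
  for d in(35,40,45):
    for q23 in(1.8,2.1,2.4):
      q1=-.12
      M=(Ro.from_euler('z',q1)*Ro.from_euler('y',q23)).as_matrix().T@lean(d,flip=flip)@C.T
      print(flip,d,q23,Ro.from_matrix(M).as_euler('ZYZ').round(2))
E
```

```text
[-6.84618910e-01  4.46321618e-01  1.99731687e+00 -6.68109179e-05
  6.98036652e-01  8.86497799e-01] [[ 0. -1.  0.]
 [ 1.  0.  0.]
 [-0.  0.  1.]]
1 35 1.8 [ 0.63  1.33 -0.05]
1 35 2.1 [ 0.7   1.09 -0.25]
1 35 2.4 [ 0.84  0.87 -0.5 ]
1 40 1.8 [ 0.72  1.33 -0.08]
1 40 2.1 [ 0.79  1.11 -0.29]
1 40 2.4 [ 0.94  0.92 -0.56]
1 45 1.8 [ 0.81  1.34 -0.1 ]
1 45 2.1 [ 0.89  1.14 -0.33]
1 45 2.4 [ 1.03  0.97 -0.61]
-1 35 1.8 [0.63 1.33 3.09]
-1 35 2.1 [0.7  1.09 2.89]
-1 35 2.4 [0.84 0.87 2.64]
-1 40 1.8 [0.72 1.33 3.07]
-1 40 2.1 [0.79 1.11 2.85]
-1 40 2.4 [0.94 0.92 2.58]
-1 45 1.8 [0.81 1.34 3.05]
-1 45 2.1 [0.89 1.14 2.81]
-1 45 2.4 [1.03 0.97 2.53]
```

The can stands in the tray. Next I'll work out the move to a leaning pose in front of the tail.

```bash
python3 - <<'E'
from h import *
hd=np.array([np.cos(np.radians(77.5)),np.sin(np.radians(77.5)),0]);R=lean(42)
c=np.array([541.8,21.8,43.5]);g=c+7.7*R[:,2]
print("grasp tcp",g);go(g-85*hd+[0,0,130],R)
E
```

```text
grasp tcp [542.91516305  26.83017545  37.77778484]
dp [0.1076, -0.1991, -0.0396] turn [0.4943, 0.6159, -1.288] t 6.1
```

```bash
python3 -m pendant '[{"dp":[0,0,-0.025],"turn":[0,0,0]},{"dp":[0,0,-0.06],"turn":[0,0,0]},{"dp":[0,0,-0.095],"turn":[0,0,0]},{"dp":[0.005,-0.01,-0.105],"turn":[0.03,0.04,-0.09]},{"dp":[0.015,-0.03,-0.105],"turn":[0.08,0.1,-0.2]},{"dp":[0.027,-0.05,-0.105],"turn":[0.124,0.154,-0.32]},{"dp":[0.038,-0.07,-0.1],"turn":[0.168,0.21,-0.44]},{"dp":[0.048,-0.09,-0.095],"turn":[0.212,0.265,-0.555]},{"dp":[0.059,-0.11,-0.085],"turn":[0.257,0.32,-0.67]},{"dp":[0.07,-0.13,-0.075],"turn":[0.302,0.376,-0.786]},{"dp":[0.081,-0.15,-0.065],"turn":[0.346,0.431,-0.9]},{"dp":[0.09,-0.167,-0.055],"turn":[0.39,0.486,-1.016]},{"dp":[0.099,-0.183,-0.046],"turn":[0.435,0.542,-1.133]},{"dp":[0.106,-0.195,-0.041],"turn":[0.475,0.591,-1.236]},{"dp":[0.1076,-0.199,-0.04],"turn":[0.494,0.616,-1.288]},{"dp":[0.1076,-0.199,-0.04],"turn":[0.494,0.616,-1.288]},{"dp":[0.1076,-0.199,-0.04],"turn":[0.494,0.616,-1.288]}]'
python3 - <<'E'
from h import *
s=env.state();f=wristcam(env.grab_frame("wrist"),s);cv2.imwrite("pics/w2.png",f["pixels"])
import pickle;pickle.dump({k:np.array(v) for k,v in f.items()},open("w2.pkl","wb"))
print(s["joint_pos"],[proj(f,p).round() for p in([537,.3,57],[548.6,-3,57],[525.8,3.7,57],[547,44.5,57])])
E
```

```text
time: 7.8
eef_pos: [524.5, -56.4, 168.2]
tcp_rot: [0.729, 0.584, 0.279, -0.224]
force: [-0.6, 0.2, 0.2]
grip_width: 85.7
gripper_force: 0.0
[-0.55222031  0.53819506  1.90541982  0.77456505  1.1270358  -0.8322554 ] [array([318., 271.]), array([333., 271.]), array([304., 270.]), array([319., 221.])]
```

View pics/w2.png

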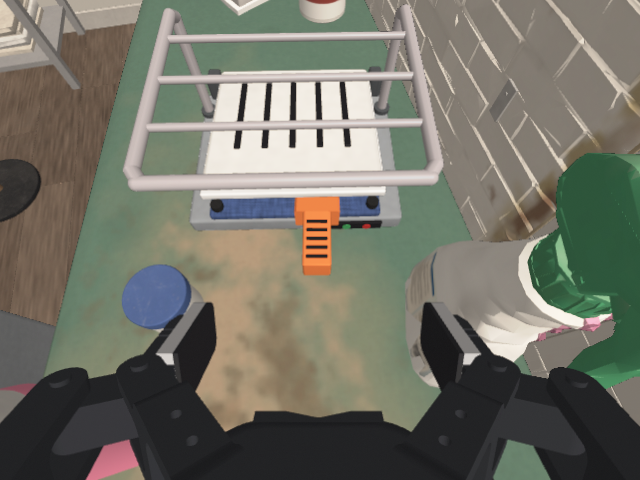

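The tail is centred below the guard's front tube: its end face is at about (317,262-274) and its root at about (317,205). The spray bottle's near edge is at about (407,300), so I'll narrow the fingers first.

```bash
python3 - <<'E'
from h import *
import pickle
f=pickle.load(open("w2.pkl","rb"))
h=cv2.cvtColor(f["pixels"],cv2.COLOR_BGR2HSV);m=cv2.inRange(h,(3,170,90),(22,255,255))
for r in range(196,280,6):
    x=np.where(m[r,280:360])[0]; print(r,x.min()+280 if len(x) else 0,x.max()+280 if len(x) else 0,int(h[r,317,2]))
print([ (r,int(h[r,317,2])) for r in range(254,280,2)])
for p,z in(((317,263),57),((317,274),30),((302,263),57),((331,263),57),((304,225),57),((331,225),57),((317,221),57)):print(p,onz(f,p,z).round(1))
print("bottle",onz(f,(412,365),0).round(),onz(f,(407,300),40).round())
print("guard",onz(f,(130,182),140).round(),onz(f,(438,178),140).round())
E
```

```text
196 0 0 205
202 295 338 240
208 295 338 240
214 295 338 248
220 296 337 37
226 304 330 248
232 304 329 248
238 303 330 37
244 303 330 236
250 303 330 248
256 303 330 39
262 303 330 248
268 303 329 214
274 305 327 201
[(254, 157), (256, 39), (258, 225), (260, 248), (262, 248), (264, 250), (266, 218), (268, 214), (270, 212), (272, 211), (274, 201), (276, 145), (278, 146)]
(317, 263) [537.3   7.   57. ]
(317, 274) [537.2   7.   30. ]
(302, 263) [525.4   9.6  57. ]
(331, 263) [548.4   4.5  57. ]
(304, 225) [534.   43.2  57. ]
(331, 225) [556.4  38.2  57. ]
(317, 221) [545.6  44.5  57. ]
bottle [602. -82.   0.] [604. -35.  40.]
guard [428.  54. 140.] [617.  15. 140.]
```

```bash
cat > fk.py <<'E'
from h import *
from scipy.optimize import least_squares
Q=np.array([[-1.29958590,.491500476,1.55937190,0,1.09165908,-.1055],[-.30747016,.25647794,1.79711965,-.00024,1.0884,1.2642],[-.684618910,.446321618,1.99731687,0,.698036652,.886497799],[-.55222031,.53819506,1.90541982,.77456505,1.1270358,-.8322554]])
P=np.array([[229.949,-580.968,230.79],[489.58,-86.378,280.12],[416.9,-255.3,128.2],[524.5,-56.4,168.2]])
def fk(p,q):
    a,h,L2,L3,d,e=p;z=lambda t:Ro.from_euler('z',t);y=lambda t:Ro.from_euler('y',t)
    A=z(q[0]);B=A*y(q[1]);C=B*y(q[2]);E=C*z(q[3])*y(q[4])
    el=A.apply([a,0,h])+B.apply([0,0,L2]);w=el+C.apply([e,0,L3]);return el,w,w+E.apply([0,0,d])
s=least_squares(lambda p:np.r_[np.concatenate([fk(p,q)[2]-x for q,x in zip(Q,P)]),1e-3*(p-[0,180,600,500,250,0])],[0,180,600,500,250,0])
PAR=s.x
if __name__=="__main__":
    print(s.x.round(1),abs(s.fun).max());[print(v.round()) for v in fk(s.x,Q[3])]
E
python3 fk.py
```

```text
[-37.8 231.4 629.2 422.2 347.9  16. ] 62.273277540577965
[ 242. -149.  772.]
[ 463. -285.  438.]
[513. -58. 179.]
```

```bash
cat >> fk.py <<'E'
    def fk2(p,q):
        a,h,L2,L3,d,e,ly,wx=p;z=lambda t:Ro.from_euler('z',t);y=lambda t:Ro.from_euler('y',t)
        A=z(q[0]);B=A*y(q[1]);C=B*y(q[2]);D=C*z(q[3]);E=D*y(q[4])
        el=A.apply([a,ly,h])+B.apply([0,0,L2]);w=el+C.apply([e,0,L3]);return el,w,w+E.apply([wx,0,d])
    for sg in (1,-1):
        Q2=Q*[1,1,1,sg,1,1]
        s=least_squares(lambda p:np.r_[np.concatenate([fk2(p,q)[2]-x for q,x in zip(Q2,P)]),1e-3*(p-[0,180,600,500,250,0,0,0])],[0,180,600,500,250,0,0,0])
        print(s.x.round(1),s.fun.round(1));print(fk2(s.x,Q2[3]))
E
python3 fk.py
```

```text
[-37.8 231.4 629.2 422.2 347.9  16. ] 62.273277540577965
[ 242. -149.  772.]
[ 463. -285.  438.]
[513. -58. 179.]
[1.000e-01 1.967e+02 5.868e+02 4.110e+02 2.552e+02 4.300e+01 6.590e+01
 1.000e-01] [-0.   0.   0.   0.  -0.  -0.   0.   0.   0.   0.   0.  -0.   0.   0.
 -0.  -0.1  0.   0.   0.1  0. ]
(array([ 290.6942443 , -101.72489536,  700.51657907]), array([ 487.50777341, -222.99436629,  357.9605541 ]), array([524.51281249, -56.3996479 , 168.19173353]))
[ 215.6   22.   376.9  399.8 -219.7  168.9   76.9   71.4] [  4.5  24.7   8.9  25.    3.6  -9.  -31.8  40.2  38.7  25.2 -54.2 -38.6
   0.2  -0.2  -0.2  -0.1  -0.5   0.2   0.1   0.1]
(array([ 388.31570778, -148.99174684,  345.59694039]), array([ 496.8847586 , -215.88812033,  -69.20777708]), array([ 549.73976059, -110.61384908,  129.58514087]))
```

```bash
python3 - <<'E'
from h import *
az=np.radians(77);hd=np.array([np.cos(az),np.sin(az),0]);R=lean(38,az)
g=np.array([541.6,24.5,43.5])+7.7*R[:,2];print(g)
go(g-50*hd+[0,0,130],R);go(g-50*hd,R)
E
```

```text
[542.66640147  29.11909226  37.4323172 ]
dp [0.0272, -0.0012, 0.0258] turn [-0.0046, -0.0688, 0.0054] t 7.85
dp [-0.0597, -0.0012, 0.1225] turn [-0.0046, -0.0688, 0.0054] t 7.85
```

```bash
python3 -m pendant '[{"dp":[0.012,0,0.012],"turn":[0,-0.03,0.002]},{"dp":[0.024,-0.001,0.024],"turn":[-0.004,-0.069,0.005]},{"dp":[0.02,-0.001,0.035],"turn":[-0.004,-0.069,0.005]},{"dp":[0.005,-0.001,0.053],"turn":[-0.004,-0.069,0.005]},{"dp":[-0.015,-0.001,0.074],"turn":[-0.004,-0.069,0.005]},{"dp":[-0.035,-0.001,0.096],"turn":[-0.004,-0.069,0.005]},{"dp":[-0.05,-0.001,0.112],"turn":[-0.004,-0.069,0.005]},{"dp":[-0.058,-0.001,0.121],"turn":[-0.004,-0.069,0.005]},{"dp":[-0.06,-0.001,0.1225],"turn":[-0.004,-0.069,0.005]},{"dp":[-0.06,-0.001,0.1225],"turn":[-0.004,-0.069,0.005]},{"dp":[-0.06,-0.001,0.1225],"turn":[-0.004,-0.069,0.005]}]' 0.055
python3 - <<'E'
from h import *
s=env.state();f=wristcam(env.grab_frame("wrist"),s);cv2.imwrite("pics/w3.png",f["pixels"])
go([542.7,29.1,37.4]);print([proj(f,p).round() for p in([537,5,57],[545.6,44.5,57])])
E
```

```text
time: 8.95
eef_pos: [532.0, -19.8, 37.9]
tcp_rot: [0.739, 0.59, 0.255, -0.203]
force: [0.3, -0.1, -0.2]
grip_width: 55.0
gripper_force: 0.0
dp [0.039, -0.0005, 0.0313] turn [0.0, 0.0, 0.0] t 9.0
[array([318., 241.]), array([317., 159.])]
```

View pics/w3.png

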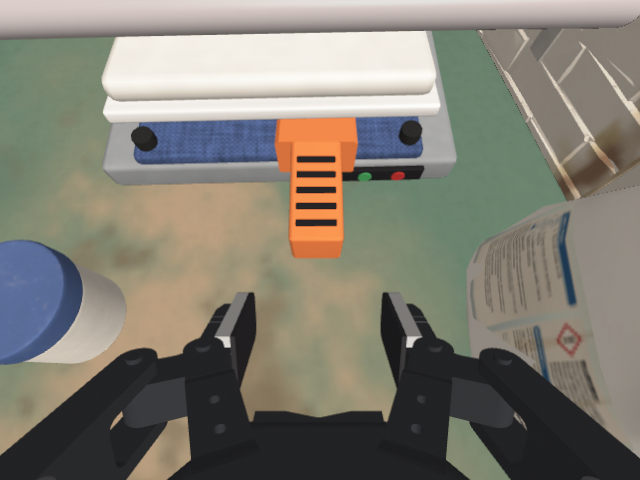

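The tail is centred between the pads, with its end edge at (316,238) and root at (316,142), and the bottle and pot are clear. I'll advance and grip.

```bash
python3 -m pendant '[{"dp":[0.008,0,0.0065],"turn":[0,0,0]},{"dp":[0.018,0,0.0145],"turn":[0,0,0]},{"dp":[0.028,0,0.0225],"turn":[0,0,0]},{"dp":[0.036,0,0.029],"turn":[0,0,0]},{"dp":[0.039,0,0.0313],"turn":[0,0,0]},{"dp":[0.039,0,0.0313],"turn":[0,0,0]},{"dp":[0.039,0,0.0313],"turn":[0,0,0]}]'; python3 -m pendant '[{"dp":[0,0,0],"turn":[0,0,0]},{"dp":[0,0,0],"turn":[0,0,0]},{"dp":[0,0,0],"turn":[0,0,0]},{"dp":[0,0,0],"turn":[0,0,0]},{"dp":[0,0,0],"turn":[0,0,0]},{"dp":[0,0,0],"turn":[0,0,0]},{"dp":[0,0,0],"turn":[0,0,0]}]' 0.01
```

```text
time: 9.7
eef_pos: [542.8, 29.2, 36.4]
tcp_rot: [0.739, 0.59, 0.255, -0.203]
force: [0.0, -0.2, 0.8]
grip_width: 55.0
gripper_force: 0.0
time: 10.4
eef_pos: [542.7, 28.7, 36.5]
tcp_rot: [0.739, 0.589, 0.255, -0.203]
force: [-2.9, -4.9, 3.5]
grip_width: 23.0
gripper_force: 58.9
```

```bash
python3 -m pendant '[{"dp":[-0.0016,0,-0.0012],"turn":[0,0,0]},{"dp":[-0.0047,0,-0.0037],"turn":[0,0,0]},{"dp":[-0.0079,0,-0.0062],"turn":[0,0,0]},{"dp":[-0.011,0,-0.0086],"turn":[0,0,0]},{"dp":[-0.0142,0,-0.0111],"turn":[0,0,0]},{"dp":[-0.0173,0,-0.0135],"turn":[0,0,0]},{"dp":[-0.0189,0,-0.0148],"turn":[0,0,0]},{"dp":[-0.0189,0,-0.0148],"turn":[0,0,0]},{"dp":[-0.0189,0,-0.0148],"turn":[0,0,0]},{"dp":[-0.0189,0,-0.0148],"turn":[0,0,0]},{"dp":[-0.0189,0,-0.0148],"turn":[0,0,0]},{"dp":[-0.0189,0,-0.0148],"turn":[0,0,0]},{"dp":[-0.0189,0,-0.0148],"turn":[0,0,0]},{"dp":[-0.0189,0,-0.0148],"turn":[0,0,0]},{"dp":[-0.0189,0,-0.0148],"turn":[0,0,0]},{"dp":[-0.0189,0,-0.0148],"turn":[0,0,0]},{"dp":[-0.0189,0,-0.0148],"turn":[0,0,0]}]'
python3 - <<'E'
from h import *
s=env.state();f=wristcam(env.grab_frame("wrist"),s);cv2.imwrite("pics/w4.png",f["pixels"])
E
```

```text
time: 12.1
eef_pos: [537.1, 6.5, 36.4]
tcp_rot: [0.739, 0.589, 0.255, -0.204]
force: [0.2, 6.1, -2.2]
grip_width: 22.7
gripper_force: 59.7
```

View pics/w4.png

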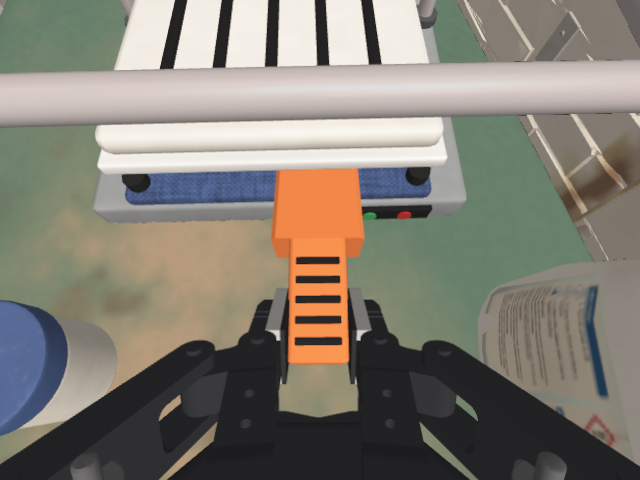

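The wedge came out about 23 mm without slipping, and the tail is held firmly at (318,310). Second tug.

```bash
python3 -m pendant '[{"dp":[-0.0016,0,-0.0012],"turn":[0,0,0]},{"dp":[-0.0047,0,-0.0037],"turn":[0,0,0]},{"dp":[-0.0079,0,-0.0062],"turn":[0,0,0]},{"dp":[-0.011,0,-0.0086],"turn":[0,0,0]},{"dp":[-0.0142,0,-0.0111],"turn":[0,0,0]},{"dp":[-0.0173,0,-0.0135],"turn":[0,0,0]},{"dp":[-0.0189,0,-0.0148],"turn":[0,0,0]},{"dp":[-0.0189,0,-0.0148],"turn":[0,0,0]},{"dp":[-0.0189,0,-0.0148],"turn":[0,0,0]},{"dp":[-0.0189,0,-0.0148],"turn":[0,0,0]},{"dp":[-0.0189,0,-0.0148],"turn":[0,0,0]},{"dp":[-0.0189,0,-0.0148],"turn":[0,0,0]},{"dp":[-0.0189,0,-0.0148],"turn":[0,0,0]},{"dp":[-0.0189,0,-0.0148],"turn":[0,0,0]},{"dp":[-0.0189,0,-0.0148],"turn":[0,0,0]},{"dp":[-0.0189,0,-0.0148],"turn":[0,0,0]},{"dp":[-0.0189,0,-0.0148],"turn":[0,0,0]}]'
```

```text
time: 13.85
eef_pos: [531.7, -17.0, 36.3]
tcp_rot: [0.739, 0.589, 0.255, -0.204]
force: [0.4, 6.0, -2.8]
grip_width: 23.1
gripper_force: 59.7
```

```bash
python3 -m pendant '[{"dp":[-0.0016,0,-0.0012],"turn":[0,0,0]},{"dp":[-0.0047,0,-0.0037],"turn":[0,0,0]},{"dp":[-0.0079,0,-0.0062],"turn":[0,0,0]},{"dp":[-0.011,0,-0.0086],"turn":[0,0,0]},{"dp":[-0.0142,0,-0.0111],"turn":[0,0,0]},{"dp":[-0.0158,0,-0.0123],"turn":[0,0,0]},{"dp":[-0.0158,0,-0.0123],"turn":[0,0,0]},{"dp":[-0.0158,0,-0.0123],"turn":[0,0,0]},{"dp":[-0.0158,0,-0.0123],"turn":[0,0,0]},{"dp":[-0.0158,0,-0.0123],"turn":[0,0,0]},{"dp":[-0.0158,0,-0.0123],"turn":[0,0,0]},{"dp":[-0.0158,0,-0.0123],"turn":[0,0,0]},{"dp":[-0.0158,0,-0.0123],"turn":[0,0,0]},{"dp":[-0.0158,0,-0.0123],"turn":[0,0,0]},{"dp":[-0.0158,0,-0.0123],"turn":[0,0,0]}]'
python3 - <<'E'
from h import *
s=env.state();f=wristcam(env.grab_frame("wrist"),s);cv2.imwrite("pics/w5.png",f["pixels"])
E
```

```text
time: 15.35
eef_pos: [527.7, -37.2, 36.4]
tcp_rot: [0.739, 0.589, 0.255, -0.203]
force: [-0.3, -0.3, -1.2]
grip_width: 23.1
gripper_force: 60.3
```

View pics/w5.png

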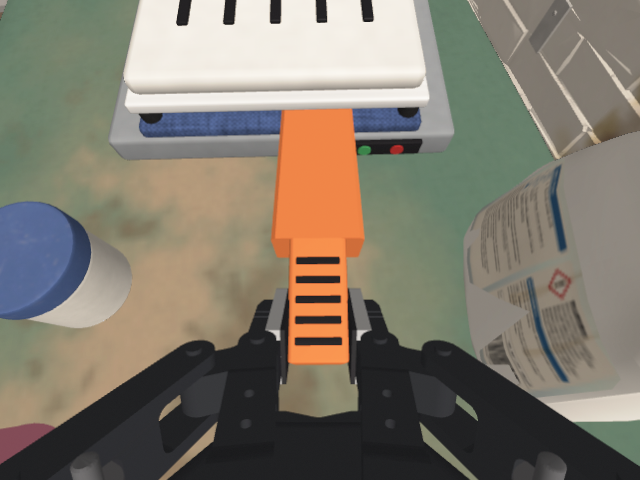

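The platen is down and the pull force has gone to zero, with only the thin tip still under the edge at (318,112). I'll draw the last 28 mm, then rise a little.

```bash
python3 -m pendant '[{"dp":[-0.0024,0,-0.0018],"turn":[0,0,0]},{"dp":[-0.0063,0,-0.0049],"turn":[0,0,0]},{"dp":[-0.0102,0,-0.008],"turn":[0,0,0]},{"dp":[-0.0142,0,-0.0111],"turn":[0,0,0]},{"dp":[-0.0181,0,-0.0142],"turn":[0,0,0]},{"dp":[-0.0205,0,-0.016],"turn":[0,0,0]},{"dp":[-0.022,0,-0.0172],"turn":[0,0,0]},{"dp":[-0.022,0,-0.0172],"turn":[0,0,0]},{"dp":[-0.022,0,-0.0172],"turn":[0,0,0]},{"dp":[-0.022,0,-0.0172],"turn":[0,0,0]},{"dp":[-0.022,0,-0.0172],"turn":[0,0,0]}]'
python3 - <<'E'
from h import *
s=env.state();f=wristcam(env.grab_frame("wrist"),s);cv2.imwrite("pics/w6.png",f["pixels"])
az=np.radians(95.6);R=lean(38,az);hd=np.array([np.cos(az),np.sin(az),0])
# wedge centre on rest (588.5,-255); tail grip point 50 mm behind; tcp height above wedge underside = current z-30
p=np.array([588.5,-255,5])-50*hd+7.7*R[:,2]*[1,1,0]; p[2]=5+s["eef_pos"][2]-30
print(s["eef_pos"],p);go(p+[0,0,80],R);go(p,R)
E
```

```text
time: 16.5
eef_pos: [521.5, -64.2, 36.4]
tcp_rot: [0.739, 0.59, 0.255, -0.203]
force: [-0.7, -0.3, -0.8]
grip_width: 23.1
gripper_force: 60.3
[521.48018457 -64.22732974  36.4420259 ] [ 592.91654414 -300.0434016    11.4420259 ]
dp [-0.1347, 0.1221, -0.1752] turn [0.1985, -0.0006, -0.2536] t 16.55
dp [-0.184, 0.1221, -0.1121] turn [0.1985, -0.0006, -0.2536] t 16.55
```

View pics/w6.png

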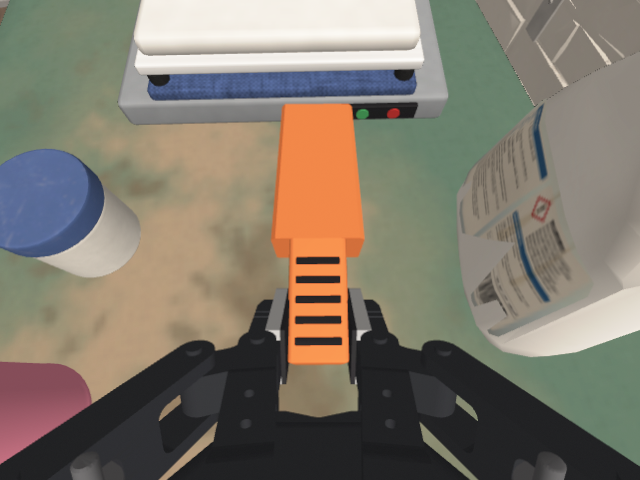

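The wedge is clear of the press and the platen is down. I'll carry it over the rest.

```bash
python3 -m pendant '[{"dp":[0.009,0,-0.012],"turn":[0,0,0]},{"dp":[0.024,0,-0.031],"turn":[0,0,0]},{"dp":[0.034,0.003,-0.047],"turn":[0,0,0]},{"dp":[0.03,0.008,-0.059],"turn":[0.02,0,-0.025]},{"dp":[0.016,0.015,-0.075],"turn":[0.06,0,-0.076]},{"dp":[0,0.023,-0.092],"turn":[0.1,0,-0.127]},{"dp":[-0.015,0.03,-0.109],"turn":[0.14,0,-0.178]},{"dp":[-0.03,0.037,-0.125],"turn":[0.175,0,-0.224]},{"dp":[-0.048,0.051,-0.134],"turn":[0.1985,-0.0006,-0.2536]},{"dp":[-0.067,0.067,-0.143],"turn":[0.1985,-0.0006,-0.2536]},{"dp":[-0.086,0.083,-0.152],"turn":[0.1985,-0.0006,-0.2536]},{"dp":[-0.105,0.099,-0.161],"turn":[0.1985,-0.0006,-0.2536]},{"dp":[-0.12,0.111,-0.168],"turn":[0.1985,-0.0006,-0.2536]},{"dp":[-0.131,0.119,-0.1735],"turn":[0.1985,-0.0006,-0.2536]},{"dp":[-0.1347,0.1221,-0.1752],"turn":[0.1985,-0.0006,-0.2536]},{"dp":[-0.1347,0.1221,-0.1752],"turn":[0.1985,-0.0006,-0.2536]},{"dp":[-0.1347,0.1221,-0.1752],"turn":[0.1985,-0.0006,-0.2536]}]'
python3 - <<'E'
from h import *
f=env.grab_frame("top");h=cv2.cvtColor(f["pixels"],cv2.COLOR_BGR2HSV);m=cv2.inRange(h,(3,150,90),(22,255,255));k=np.zeros_like(m);k[170:280,350:480]=m[170:280,350:480]
c=max(cv2.findContours(k,0,2)[0],key=cv2.contourArea);r=cv2.minAreaRect(c);print(r)
print([onz(f,p,95)[:2].round() for p in cv2.boxPoints(r)])
R=lean(38,np.radians(95.6))
p=np.array([592.9,-300,11.4]);go(p+[0,0,4],R)
E
```

```text
time: 18.25
eef_pos: [592.6, -299.6, 92.0]
tcp_rot: [0.635, 0.7, 0.219, -0.241]
force: [-1.0, 0.6, -2.3]
grip_width: 23.0
gripper_force: 60.4
((443.0, 214.0), (0.0, 0.0), 0.0)
[array([ 609., -328.]), array([ 609., -328.]), array([ 609., -328.]), array([ 609., -328.])]
dp [-0.0475, 0.0002, 0.0601] turn [-0.0003, -0.0, -0.0] t 18.3
```

```bash
python3 -m pendant '[{"dp":[-0.008,0,0.01],"turn":[0,0,0]},{"dp":[-0.02,0,0.025],"turn":[0,0,0]},{"dp":[-0.032,0,0.041],"turn":[0,0,0]},{"dp":[-0.041,0,0.052],"turn":[0,0,0]},{"dp":[-0.046,0,0.058],"turn":[0,0,0]},{"dp":[-0.0475,0,0.06],"turn":[0,0,0]},{"dp":[-0.0475,0,0.06],"turn":[0,0,0]},{"dp":[-0.0475,0,0.06],"turn":[0,0,0]}]'; python3 -m pendant '[{"dp":[-0.0006,0,0.0008],"turn":[0,0,0]},{"dp":[-0.0012,0,0.0016],"turn":[0,0,0]},{"dp":[-0.0015,0,0.002],"turn":[0,0,0]},{"dp":[-0.0015,0,0.002],"turn":[0,0,0]}]'
```

```text
time: 19.1
eef_pos: [593.1, -301.0, 15.5]
tcp_rot: [0.635, 0.701, 0.219, -0.241]
force: [-0.3, 0.8, -0.9]
grip_width: 23.4
gripper_force: 60.4
time: 19.5
eef_pos: [592.9, -300.7, 12.5]
tcp_rot: [0.635, 0.7, 0.219, -0.241]
force: [0.3, -0.3, -0.9]
grip_width: 22.4
gripper_force: 60.4
```

```bash
python3 -m pendant '[{"dp":[-0.0006,0,0.0008],"turn":[0,0,0]},{"dp":[-0.0006,0,0.0008],"turn":[0,0,0]},{"dp":[-0.0006,0,0.0008],"turn":[0,0,0]}]'; python3 -m pendant '[{"dp":[-0.0006,0,0.0008],"turn":[0,0,0]},{"dp":[-0.0006,0,0.0008],"turn":[0,0,0]},{"dp":[-0.0006,0,0.0008],"turn":[0,0,0]}]'
```

```text
time: 19.8
eef_pos: [592.9, -300.7, 12.3]
tcp_rot: [0.635, 0.7, 0.219, -0.241]
force: [-3.0, 1.2, 4.3]
grip_width: 22.6
gripper_force: 61.1
time: 20.1
eef_pos: [592.9, -300.7, 12.2]
tcp_rot: [0.635, 0.7, 0.219, -0.241]
force: [-3.6, 0.8, 12.5]
grip_width: 23.1
gripper_force: 61.8
```

```bash
python3 -m pendant '[{"dp":[0.0004,0,-0.0005],"turn":[0,0,0]},{"dp":[0.0004,0,-0.0005],"turn":[0,0,0]},{"dp":[0.0004,0,-0.0005],"turn":[0,0,0]},{"dp":[0.0004,0,-0.0005],"turn":[0,0,0]},{"dp":[0.0004,0,-0.0005],"turn":[0,0,0]}]' 0.055; python3 -m pendant '[{"dp":[0,0,-0.008],"turn":[0,0,0]},{"dp":[0,0,-0.025],"turn":[0,0,0]},{"dp":[0,0,-0.05],"turn":[0,0,0]},{"dp":[0.01,0,-0.08],"turn":[0,0,0]},{"dp":[0.03,0,-0.115],"turn":[0,0,0]},{"dp":[0.05,0,-0.145],"turn":[0,0,0]},{"dp":[0.065,0,-0.165],"turn":[0,0,0]},{"dp":[0.07,0,-0.17],"turn":[0,0,0]},{"dp":[0.07,0,-0.17],"turn":[0,0,0]},{"dp":[0.07,0,-0.17],"turn":[0,0,0]}]'
python3 - <<'E'
from h import *
s=env.state();f=wristcam(env.grab_frame("wrist"),s);cv2.imwrite("pics/w7.png",f["pixels"])
h=cv2.cvtColor(f["pixels"],cv2.COLOR_BGR2HSV);m=cv2.inRange(h,(3,150,90),(22,255,255))
c=max(cv2.findContours(m,0,2)[0],key=cv2.contourArea);print(cv2.contourArea(c),cv2.minAreaRect(c))
M=cv2.moments(c);print("centroid",onz(f,(M["m10"]/M["m00"],M["m01"]/M["m00"]),22).round())
pts=c[:,0];lo=pts[pts[:,1].argmin()];hi=pts[pts[:,1].argmax()]
print("tip",lo,onz(f,lo,10).round(),"tail",hi,onz(f,hi,5).round())
for r in range(int(lo[1]),int(hi[1])+1,max(1,int((hi[1]-lo[1])//10))):
    x=np.where(m[r])[0]; print(r,x.min(),x.max())
print("dark corners expected",[proj(f,q).round() for q in([633,-151,5],[651,-350,5],[545,-359,5],[526,-161,5],[594,-185,10],[582,-325,32])])
S=env.grab_frame("side");T=env.grab_frame("top")
print("can cap proj side",proj(S,[417,-256,190]),proj(S,[417,-256,3]))
cv2.imwrite("pics/s7.png",S["pixels"]);cv2.imwrite("pics/t7.png",T["pixels"])
h=cv2.cvtColor(S["pixels"],cv2.COLOR_BGR2HSV)[150:290,290:400];rm=cv2.inRange(h,(0,130,80),(6,255,255))|cv2.inRange(h,(172,130,80),(180,255,255))
ys,xs=np.where(rm);print("red band",len(xs),xs.mean()+290 if len(xs) else 0,ys.mean()+150 if len(xs) else 0)
E
```

```text
time: 20.6
eef_pos: [592.9, -300.6, 10.9]
tcp_rot: [0.635, 0.7, 0.219, -0.241]
force: [-0.5, -0.2, -0.3]
grip_width: 54.9
gripper_force: 0.0
time: 21.6
eef_pos: [597.4, -349.7, 186.8]
tcp_rot: [0.635, 0.7, 0.219, -0.242]
force: [-0.2, 0.3, -0.3]
grip_width: 55.1
gripper_force: 0.0
4321.5 ((318.5, 249.5), (131.0, 41.0), 90.0)
centroid [ 588. -259.   22.]
tip [301 184] [ 563. -187.   10.] tail [309 315] [ 586. -325.    5.]
184 301 334
197 300 336
210 299 336
223 299 337
236 299 338
249 298 338
262 299 338
275 306 331
288 306 332
301 306 332
314 308 330
dark corners expected [array([367., 164.]), array([376., 349.]), array([261., 348.]), array([272., 164.]), array([330., 185.]), array([304., 310.])]
can cap proj side [360.80802893 181.65566335] [357.42295426 234.89400587]
red band 83 360.9156626506024 205.87951807228916
```

```bash
python3 -c "
from rig import env
print(env.close_job())"
```

```text
the job is handed in; nothing more can be done
None
```

I handed the job in at about 22 s, with no verdict returned. The can stands in the tray, the platen looks shut after the wedge was drawn in short tugs, and the wedge lies centred on the rest; I viewed 11 pictures against the limit of 10.

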